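# Check the spring travel of a tilt mount, corner by corner

## Robot

A 6-joint arm with a two-finger parallel gripper is mounted at the origin on a cart in front of the work surface, level with it; the furniture and walls round the work are solid. World frame = base frame: x ahead of the robot, y to its left, z up, the work surface at z = 0. Lengths are in m, angles in rad, forces in N, time in s.
With the tool pointing down it reaches from about 0.35 to 0.725 m from the base axis. Payload 4.3 kg.
Tool frame: the origin (TCP) lies on the centre line of the jaws, within the pads' length; the fingertips stand env.tip_reach ahead of it and the grasp point (between the pads) lies 5 mm behind it (env.tip_reach is the distance from the TCP to the fingertips, in m); z points along the fingers, y is the line along which they close (so a half turn about z gives the same grasp; the last joint's range is limited). The gripper opens to 85 mm and grips with 20 to 120 N. Pads are 22 mm wide; open, the fingers measure 114 mm over their backs; the gripper's body (76 mm by 85 mm) begins 54 mm behind the grasp point. The pads swing forward as they close: fully open they stand 13 mm farther back than shut.
Start: joints at [-1.354, 0.377, 0.081, 1.274, 0, 1.46], TCP at [0.185, -0.545, 0.245] pointing down, gripper open.
Joint ranges: [-2.72, 2.72], [-0.84, 1.66], [-1.02, 1.22], [-1.77, 2.12], [-1.37, 1.28], [-3.14, 3.14]. Speed limits (rad/s): [2.57, 2.57, 3.14, 3.14, 3.14, 3.14].

## Interface

Orientations are given as a 3x3 rotation matrix whose columns are the frame's x, y, z axes.
In Python, from station import env gives the robot as it stands.
- The arm moves only by the shell command python3 -m handwheel 'ROWS' [FORCE]. ROWS is JSON, a list of rows, each an object with "claw": the closure, from 0 (fully open) to 1 (shut); "travel": the shift along the tool's x, y, z in m, a list of three; "angular": the turn, a rotation vector about the tool's x, y, z in rad, a list of three. In form: [{"claw": claw, "travel": [x, y, z], "angular": [rx, ry, rz]}, ...]. A call has 1 to 8 rows; each row is the pose to reach, as a shift and turn from the pose commanded when the call began, along the tool's axes at that moment; what a row does not reach only later rows make up. A row lasts 1/8 s, in which the tool goes at most 62.5 mm and 10.7 degrees, less where a joint would pass 70% of its speed; a pose out of reach is approached as far as the arm can. A call with a gripper value outside its range is refused whole. The fingers move at their own pace and stop on an object; FORCE is the grip in N (left out, the last holds). Time passes only in rows, so rows that repeat a pose let the fingers close. It gives the time, the measured TCP pose, the force, the opening and the grip force at its end, in the units of the state.
- env.read_state(): the state, without advancing time (a new reading comes with each control period).
- env.get_image(name): name is "scene" or "top" or "wrist"; returns a dict with "img" (384x512x3 uint8, red, green, blue), "fovy" (degrees; the focal length in pixels is half the picture's height over the tangent of half this angle, whatever the lens; pixels are square), "cx", "cy" (the principal point, pixels), "k1" (the pictures are not rectified: a ray, as slopes to the right and down, at radius r is drawn at 1 + k1 r^2 times it, then the intrinsics apply), "R" (3x3) and "t" (3): a world point X has camera coordinates R X + t. Camera axes: x right, y down, z forward; pixel columns grow to the right and rows downward; lengths in m; the calibration is good to about 2 mm. A picture is of the moment at which its call begins. There is no depth.
- env.close_job(): hands the job in; it is judged then, once.
The state is a dict: "clock": time; "qpos": joint angles; "qd": joint speeds; "joint_efforts": joint torques, N m; "tool_pos": TCP position; "tool_rot": TCP orientation; "contact_force": force on the tool from outside, world axes, zero at the start; "torque": the same for the moment, N m; "grip_width": finger opening in m; "grip_force": force on a finger pad.
Only numpy, scipy, OpenCV 4.12 (cv2) and the standard library are available. Lean on these libraries where they do the work, as an engineer would, in place of code of your own. Each camera call takes 0.05 s, during which the arm holds its last target. There are 200 camera calls.

## Task

Check the two springs of the tilt mount with the fingertips: press the blue pad straight down until the black pointer of that corner stands at the blue band on its scale, no farther, keep it there for about a second and let the corner spring back up fully; then do the same with the yellow pad and its yellow band. Press only one corner at a time and gently, without pinching or picking up anything, keep off the polished round flat in the middle of the plate, and leave the bands and the loose things about the mount where they are.

Things in the scene. Friction and masses are not known exactly. Their poses are not given: they have to be found in the camera images.
- tilt_mount: Grey base of the tilt mount, 176x284x12 mm, screwed down. Origin: on the bench, under the middle of the tilt plate; frame x points away from the robot side to the plate's pivot (at x = +71, y = 0, z = 62 mm), y to the blue side, z up.
- tilt_plate: Sprung aluminium plate 130x130x10 mm, set cornerwise: pivot corner far from the robot, blue left, yellow right, a plain corner near. Origin: the pivot, in its middle plane, 62 mm above the bench; at rest its frame is parallel to tilt_mount's. A black needle pointer sticks out of each sprung corner, away from the pivot, towards an aluminium scale post.
- reference_flat: Polished round reference flat in a black rim, 54 mm across, 4 mm high, fixed on the middle of the tilt plate; origin at the centre of its underside. Its nearest edge is 44 mm from the centre of either pad. Do not touch.
- blue_pad: Round blue press pad, 24 mm across, 6 mm high, fixed on the left corner of the tilt plate; origin at the centre of its underside, 100 mm from the pivot.
- blue_pad_top (a point): Centre of the top face of the blue pad, 73 mm above the bench at rest: the place to press, downwards. It is 100 mm from the tilt axis, so the pad sinks 0.61 mm for every 1 mm that its pointer tip sinks. It takes about 3 N to start and about 6 to 11 N at the band; the spring brings the corner back when released.
- blue_pointer_tip (a point): Tip of the black pointer of the blue corner, 163 mm from the pivot and the tilt axis, 62 mm above the bench at rest; it sinks as the blue pad is pressed.
- blue_band_mid (a point): Middle of the blue band, an 8 mm high coloured rider on the blue corner's scale post (10x16 mm, top 78 mm above the bench, 174 mm from the pivot). Set 16 to 34 mm below the pointer's rest height, different each time. The pointer is on the mark when its tip's height is within the band (4 mm either way of this point).
- blue_tilt (a joint): Tilt of the plate under the blue corner, rad: 0 at rest against its stop, grows as the blue pad is pressed, 0.30 at the far stop. A press on the middle of one pad hardly tilts the other corner.
- blue_band (a joint): Height setting of the blue band, m: 0 = 16 mm below the pointer's rest height, 0.018 = 34 mm below. Stiff; leave as set.
- yellow_pad: Round yellow press pad, 24 mm across, 6 mm high, fixed on the right corner of the tilt plate; origin at the centre of its underside, 100 mm from the pivot.
- yellow_pad_top (a point): Centre of the top face of the yellow pad, 73 mm above the bench at rest: the place to press, downwards. It is 100 mm from the tilt axis, so the pad sinks 0.61 mm for every 1 mm that its pointer tip sinks. It takes about 3 N to start and about 6 to 11 N at the band; the spring brings the corner back when released.
- yellow_pointer_tip (a point): Tip of the black pointer of the yellow corner, 163 mm from the pivot and the tilt axis, 62 mm above the bench at rest; it sinks as the yellow pad is pressed.
- yellow_band_mid (a point): Middle of the yellow band, an 8 mm high coloured rider on the yellow corner's scale post (10x16 mm, top 78 mm above the bench, 174 mm from the pivot). Set 16 to 34 mm below the pointer's rest height, different each time. The pointer is on the mark when its tip's height is within the band (4 mm either way of this point).
- yellow_tilt (a joint): Tilt of the plate under the yellow corner, rad: 0 at rest against its stop, grows as the yellow pad is pressed, 0.30 at the far stop. A press on the middle of one pad hardly tilts the other corner.
- yellow_band (a joint): Height setting of the yellow band, m: 0 = 16 mm below the pointer's rest height, 0.018 = 34 mm below. Stiff; leave as set.
- weight_200: small brass test weight with a knob, 28 across, 45 high (sizes in mm). Loose bystander, to be left alone; origin at the centre of its underside.
- slip_gauge_0: grey slip gauge block 20x35x10 (sizes in mm). Loose bystander, to be left alone; origin at the centre of its underside.
- spacer_1: turned grey spacer ring, 32 across, 13 high (sizes in mm). Loose bystander, to be left alone; origin at the centre of its underside.
- plug_gauge_0: double-ended plug gauge with black handle, 112x27x24, lying (sizes in mm). Loose bystander, to be left alone; origin at the centre of its underside.
- caliper: digital caliper with black head, 74x209x16, lying (sizes in mm). Loose bystander, to be left alone; origin at the centre of its underside.
- micrometer: outside micrometer, 44x132x16, lying (sizes in mm). Loose bystander, to be left alone; origin at the centre of its underside.
- setting_block: standing grey setting block, 12x36x78 high (sizes in mm). Loose bystander, to be left alone; origin at the centre of its underside.

How it is judged:
On the way, in this order (a step that is already met when the one before it is completed fails the run):
1. the blue pad is pressed so that its pointer stands within the blue band (4 mm either way), for 0.5 s, the other corner up (z of blue_pointer_tip in the frame of blue_band_mid between -0.004 and 0.004 m and contact force between the fingers and blue_pad above 0.5 N and value of joint yellow_tilt below 0.04 rad), for 0.5 s.
2. the blue corner has sprung back up (value of joint each of blue_tilt, yellow_tilt below 0.03 rad), for 0.2 s.
3. the yellow pad is pressed so that its pointer stands within the yellow band (4 mm either way), for 0.5 s, the other corner up (z of yellow_pointer_tip in the frame of yellow_band_mid between -0.004 and 0.004 m and contact force between the fingers and yellow_pad above 0.5 N and value of joint blue_tilt below 0.04 rad), for 0.5 s.
At the end, for the whole second after the job is handed in: Both corners have sprung back up (tilts under 0.03 rad) and are still, the bands are where they were set (2 mm) and the loose things where they stood (15 mm) (all of step 2 and velocity of joint blue_tilt between -0.05 and 0.05 rad/s and velocity of joint yellow_tilt between -0.05 and 0.05 rad/s and distance of each of weight_200, slip_gauge_0, spacer_1, plug_gauge_0, caliper, micrometer, setting_block from where it was at the start of the episode below 0.015 m and distance of each of blue_band_mid, yellow_band_mid from where it was at the start of the episode below 0.002 m); the robot touches nothing.
It fails at once if a pointer is driven more than 8 mm below the middle of its band (z of blue_pointer_tip in the frame of blue_band_mid below -0.008 m or z of yellow_pointer_tip in the frame of yellow_band_mid below -0.008 m).
It fails at once if both corners are pressed down together (value of joint each of blue_tilt, yellow_tilt above 0.07 rad).
It fails at once if the polished flat is touched (contact force between any of the fingers, the arm and reference_flat above 0.5 N).
It fails at once if the mount is squeezed or struck (over 30 N between fingers and tilt plate) (contact force between the fingers and tilt_plate above 30 N).
It fails at once if a loose thing is lifted, carried or pushed more than 15 mm, or a band shifted more than 2 mm (distance of any of blue_band_mid, yellow_band_mid from where it was at the start of the episode above 0.002 m or distance of any of weight_200, slip_gauge_0, spacer_1, plug_gauge_0, caliper, micrometer, setting_block from where it was at the start of the episode above 0.015 m).
It also fails if it takes over 51 s, if anything falls off the work surface, if the arm or the gripper's body presses on something with over 40 N, if the wrist force passes 120 N, or if a joint passes its speed limit or range.

## Working session

There is one attempt and no reset: what is moved stays moved. The work goes in short steps, Python scripts to look and compute and a shell command to move; the robot and the scene stay as the last step left them, time stands still between calls to the robot, and variables do not carry over. Pictures are saved under pics/ and viewed, at most 10 in all, crops included, and the job is handed in when it is done.

```bash
mkdir -p pics; python3 - <<'E'
from station import env
import cv2
s=env.read_state();print(s,env.tip_reach)
for n in("scene","top"):
    d=env.get_image(n);cv2.imwrite(f"pics/{n}0.png",d["img"][:,:,::-1]);print(n,{k:v for k,v in d.items() if k!="img"})
E
```

```text
{'clock': 0.0, 'qpos': array([-1.35433413e+00,  3.78101174e-01,  7.96227643e-02,  1.27438635e+00,
        7.31962453e-06,  1.46049088e+00]), 'qd': array([ 2.40405849e-04,  4.55707379e-04,  4.57676098e-04, -6.57484950e-06,
       -5.51319344e-04,  3.22093335e-04]), 'joint_efforts': array([-2.93964640e-04, -4.63603485e+01,  2.69875163e+01,  2.07274652e-02,
       -1.46760508e-04, -1.43788554e-05]), 'tool_pos': array([ 0.18443542, -0.54395881,  0.24433787]), 'tool_rot': array([[ 9.47084875e-01,  3.20982940e-01, -4.37099541e-04],
       [ 3.20983152e-01, -9.47082747e-01,  2.02173094e-03],
       [ 2.34971709e-04, -2.05505239e-03, -9.99997861e-01]]), 'contact_force': array([-0.36017993,  0.26315271, -0.45178191]), 'torque': array([0.0259615 , 0.06557587, 0.00755594]), 'grip_force': 0.0, 'grip_width': 0.08507344087016105} 0.014
scene {'fovy': 42.106897869684204, 'cx': 249.41671982541382, 'cy': 192.86309934226844, 'k1': 0.037932631511322715, 'R': array([[-0.88732328, -0.46077986,  0.01842038],
       [-0.33423792,  0.61509422, -0.71410372],
       [ 0.31771434, -0.63979765, -0.69979752]]), 't': array([0.5337722 , 0.21432157, 1.09590982])}
top {'fovy': 54.83843636377057, 'cx': 249.3236380089442, 'cy': 191.42389874654634, 'k1': 0.03724198470910905, 'R': array([[ 0.02572997, -0.9995749 , -0.01371054],
       [-0.9826196 , -0.02276657, -0.18422921],
       [ 0.18383875,  0.01821245, -0.98278768]]), 't': array([0.02897451, 0.56938684, 0.88823385])}
```

View pics/scene0.png

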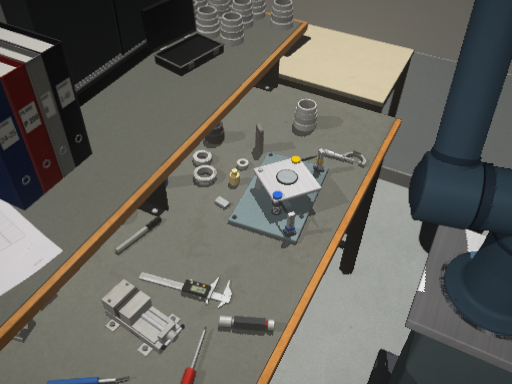

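View pics/top0.png

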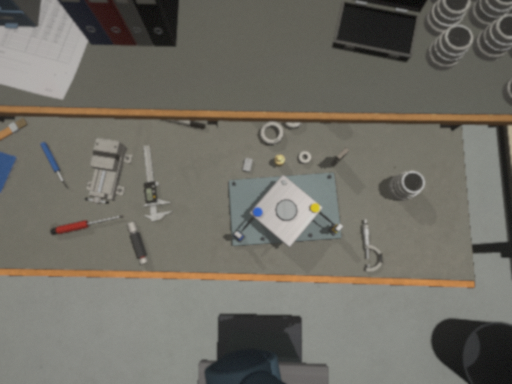

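The scene picture shows the blue pad at about (277,195) and its post at (290,220), and the yellow pad at (296,160) with its post at (319,158). The top view shows the blue pad at (258,212) and the yellow at (315,208). Next I'll measure the pads and zoom in on the posts.

```bash
cat >h.py <<'E'
import numpy as np,cv2
def K(d):
    f=d["img"].shape[0]/2/np.tan(np.radians(d["fovy"]/2)); return np.array([[f,0,d["cx"]],[0,f,d["cy"]],[0,0,1.]]),np.array([d["k1"],0,0,0,0.])
def proj(d,X):
    k,c=K(d); return cv2.projectPoints(np.atleast_2d(np.array(X,float)),cv2.Rodrigues(d["R"])[0],d["t"],k,c)[0][:,0]
def ray(d,uv):
    k,c=K(d); p=cv2.undistortPoints(np.array([[uv]],float),k,c)[0,0]
    return -d["R"].T@d["t"], d["R"].T@np.array([*p,1])
def atz(d,uv,z):
    o,r=ray(d,uv); return o+r*(z-o[2])/r[2]
def mask(d,col):
    h=cv2.cvtColor(d["img"],cv2.COLOR_RGB2HSV)
    return cv2.inRange(h,*(((105,150,60),(130,255,255)) if col=="blue" else ((22,150,80),(33,255,255))))
def blobs(d,col,box):
    m=mask(d,col); x0,y0,x1,y1=box; q=np.zeros_like(m); q[y0:y1,x0:x1]=m[y0:y1,x0:x1]
    n,_,st,ce=cv2.connectedComponentsWithStats(q); return [(st[i].tolist(),ce[i].round(1).tolist()) for i in range(1,n) if st[i][4]>2]
E
python3 - <<'E'
from station import env
from h import *
D={n:env.get_image(n) for n in("scene","top")}
for n,box in(("scene",(225,140,345,250)),("top",(220,170,350,255))):
    d=D[n]; print(n,-d["R"].T@d["t"])
    for c in("blue","yellow"):
        for st,ce in blobs(d,c,box): print(c,st,ce,atz(d,ce,.0725).round(4))
im=D["scene"]["img"][140:250,225:345,::-1]
im2=D["top"]["img"][170:250,225:345,::-1]
cv2.imwrite("pics/z.png",cv2.vconcat([cv2.resize(im,None,fx=5,fy=5,interpolation=cv2.INTER_CUBIC)]))
E
```

```text
scene [0.19707663 0.81528405 0.91013052]
blue [273, 191, 9, 8, 55] [276.9, 194.7] [0.5166 0.0236 0.0725]
blue [285, 227, 9, 4, 11] [288.5, 228.9] [0.4474 0.11   0.0725]
yellow [292, 156, 8, 7, 51] [295.5, 158.9] [ 0.5305 -0.1187  0.0725]
yellow [316, 157, 8, 6, 16] [319.2, 160.2] [ 0.4746 -0.1433  0.0725]
top [0.39545335 0.02574826 0.97824022]
blue [254, 209, 7, 7, 42] [257.1, 211.8] [0.5143 0.0221 0.0725]
yellow [311, 204, 8, 8, 51] [314.5, 207.4] [ 0.5286 -0.1189  0.0725]
```

View pics/z.png

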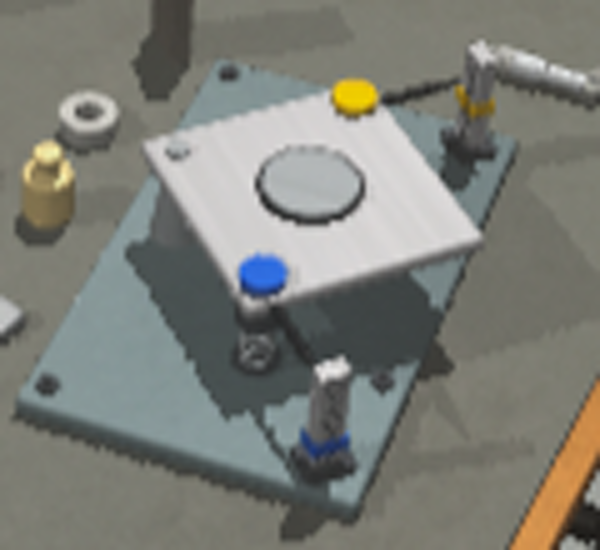

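```bash
cat >>h.py <<'E'
B=np.array([.5155,.0228]);Y=np.array([.5296,-.1188]);M=(B+Y)/2
ey=(B-Y)/np.linalg.norm(B-Y);ex=np.array([ey[1],-ey[0]]);P=M+.0707*ex
rb=(B-P)/np.linalg.norm(B-P);ry=(Y-P)/np.linalg.norm(Y-P)
def plan(env,xy,z,yaw):
    from scipy.spatial.transform import Rotation as Ro
    s=env.read_state();R=s["tool_rot"];c,q=np.cos(yaw),np.sin(yaw)
    Rt=np.array([[c,q,0],[q,-c,0],[0,0,-1]])
    print("pos",s["tool_pos"].round(4),"travel",(R.T@(np.array([*xy,z])-s["tool_pos"])).round(4),"ang",Ro.from_matrix(R.T@Rt).as_rotvec().round(4),"F",s["contact_force"].round(2),"t",s["clock"],"w",s["grip_width"],"tip",env.tip_reach)
E
python3 - <<'E'
from station import env
from h import *
print(P,rb,ry,np.degrees(np.arctan2(rb[1],rb[0])),np.degrees(np.arctan2(ry[1],ry[0])))
d=env.get_image("scene")
for n,r in(("b",rb),("y",ry)):
    print(n,"post top px",proj(d,[[*(P+.174*r),.078]])[0],"tip",proj(d,[[*(P+.163*r),.062]])[0])
    for z in(.028,.032,.036,.040,.044,.048):print(z,proj(d,[[*(P+.174*r),z]])[0].round(1))
plan(env,B-[.0,.0],.24,np.arctan2(-ry[1],-ry[0]))
E
```

```text
[ 0.59290207 -0.0409946 ] [-0.77167715  0.63601444] [-0.63110408 -0.77569817] 140.50473551773206 -129.13162625229964
b post top px [291.40977473 213.90701694] tip [288.76586078 215.41537266]
0.028 [289.8 228.4]
0.032 [289.9 227.3]
0.036 [290.  226.2]
0.04 [290.2 225. ]
0.044 [290.3 223.9]
0.048 [290.4 222.7]
y post top px [321.07670248 150.43958286] tip [316.69038219 156.15047944]
0.028 [318.9 164.8]
0.032 [319.  163.7]
0.036 [319.2 162.6]
0.04 [319.4 161.4]
0.044 [319.6 160.3]
0.048 [319.7 159.2]
pos [ 0.1845 -0.5443  0.2449] travel [ 0.4955 -0.4308  0.0053] ang [-8.00e-04 -3.00e-04 -5.61e-01] F [-0.13  1.17  0.54] t 0.25 w 0.08507554068765276 tip 0.014
```

```bash
python3 -m handwheel '[{"claw":1,"travel":[0.04,-0.035,0],"angular":[0,0,-0.06]},{"claw":1,"travel":[0.08,-0.07,0],"angular":[0,0,-0.12]},{"claw":1,"travel":[0.12,-0.105,0],"angular":[0,0,-0.18]},{"claw":1,"travel":[0.16,-0.14,0],"angular":[0,0,-0.24]},{"claw":1,"travel":[0.20,-0.175,0],"angular":[0,0,-0.30]},{"claw":1,"travel":[0.24,-0.21,0],"angular":[0,0,-0.36]},{"claw":1,"travel":[0.28,-0.245,0],"angular":[0,0,-0.42]},{"claw":1,"travel":[0.32,-0.28,0],"angular":[0,0,-0.48]}]' 20
python3 - <<'E'
from station import env
from h import *
plan(env,B-.05*ex,.24,np.arctan2(-ry[1],-ry[0]))
d=env.get_image("wrist");cv2.imwrite("pics/w1.png",d["img"][:,:,::-1])
print(-d["R"].T@d["t"],d["R"],proj(d,[[*(P+.174*rb),.03],[*(P+.174*ry),.045]]))
E
```

```text
clock: 1.25
tool_pos: [0.3984, -0.1751, 0.2454]
tool_rot: [[0.691, 0.723, 0.001], [0.723, -0.691, -0.0], [0.0, 0.001, -1.0]]
contact_force: [0.9, -0.6, 0.4]
grip_width: 0.0
grip_force: 0.0
pos [ 0.3984 -0.1751  0.2454] travel [ 0.1861 -0.0845  0.0054] ang [ 0.0007 -0.0001 -0.0792] F [ 0.93 -0.61  0.37] t 1.25 w 4.5216265464485635e-05 tip 0.014
[ 0.44458807 -0.12722531  0.37293012] [[ 7.23114233e-01 -6.90727814e-01  9.45233006e-04]
 [-6.66151086e-01 -6.97022066e-01  2.65335581e-01]
 [-1.82615817e-01 -1.92497603e-01 -9.64155660e-01]] [[136.8038908  -31.27178648]
 [309.69626357 120.55699818]]
```

```bash
python3 - <<'E'
from station import env
from h import *
plan(env,B,.12,np.arctan2(-ry[1],-ry[0]))
E
```

```text
pos [ 0.4006 -0.1699  0.2454] travel [ 0.2184 -0.0481  0.1267] ang [-0.001  -0.0054 -0.0715] F [1.76 3.71 0.05] t 1.3 w 0.0001979408909391221 tip 0.014
```

```bash
python3 -m handwheel '[{"claw":1,"travel":[0.05,-0.012,0],"angular":[0,0,-0.02]},{"claw":1,"travel":[0.10,-0.024,0],"angular":[0,0,-0.04]},{"claw":1,"travel":[0.15,-0.036,0.02],"angular":[0,0,-0.06]},{"claw":1,"travel":[0.19,-0.045,0.05],"angular":[0,0,-0.075]},{"claw":1,"travel":[0.215,-0.05,0.08],"angular":[0,0,-0.075]},{"claw":1,"travel":[0.225,-0.052,0.11],"angular":[0,0,-0.075]},{"claw":1,"travel":[0.225,-0.052,0.126],"angular":[0,0,-0.075]},{"claw":1,"travel":[0.225,-0.052,0.126],"angular":[0,0,-0.075]}]'
python3 - <<'E'
from station import env
from h import *
plan(env,B,.12,np.arctan2(-ry[1],-ry[0]))
d=env.get_image("wrist");cv2.imwrite("pics/w2.png",d["img"][:,:,::-1])
print(K(d)[0][0,0],proj(d,[[*(P+.174*rb),.03],[*(P+.174*rb),.078],[*(P+.163*rb),.062],[*(P+.174*ry),.045],[*B,.073],[*Y,.073]]).round())
for c in("blue","yellow"):print(c,blobs(d,c,(0,0,512,384)))
E
```

```text
clock: 2.3
tool_pos: [0.5145, 0.0218, 0.1179]
tool_rot: [[0.636, 0.772, -0.004], [0.772, -0.636, 0.0], [-0.002, -0.003, -1.0]]
contact_force: [-1.0, 0.0, 0.2]
grip_width: 0.0
grip_force: 0.0
pos [0.5145 0.0218 0.1179] travel [ 0.0014  0.0002 -0.0021] ang [-0.0028  0.0022 -0.0059] F [-1.05  0.02  0.23] t 2.3 w 2.047034802443822e-05 tip 0.014
287.1435907096128 [[162. 198.]
 [138. 220.]
 [163. 212.]
 [364. 381.]
 [255. 218.]
 [388. 341.]]
blue [([154, 186, 21, 26, 170], [167.7, 194.6]), ([241, 200, 35, 31, 783], [258.1, 213.7])]
yellow []
```

View pics/w2.png

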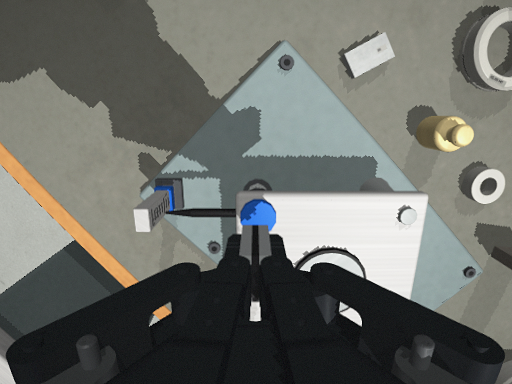

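The wrist view shows the blue pad at (258,214), the pointer tip near (168,212), the post top near (142,218) and the band near (167,195). The predicted positions are within about 4 px. I'll zoom in and overlay candidate band heights.

```bash
python3 - <<'E'
from station import env
from h import *
d=env.get_image("wrist")
s=np.array([-rb[1],rb[0]])
im=cv2.resize(d["img"][165:245,120:220,::-1],None,fx=7,fy=7,interpolation=cv2.INTER_NEAREST)
cv2.imwrite("pics/w2z.png",im)
off=np.array([3.5,-2])
# post edge at inner face (169 mm), sides +-8 
for z in(.02,.026,.03,.034,.038,.042,.05,.078):
    print(z,(proj(d,[[*(P+.169*rb+sg*.008*s),z] for sg in(-1,1)]+[[*(P+.179*rb-.008*s),z]])).round(1).tolist())
E
```

```text
0.02 [[169.8, 185.2], [171.3, 203.9], [157.7, 185.3]]
0.026 [[167.6, 187.1], [169.2, 206.1], [155.3, 187.1]]
0.03 [[166.2, 188.4], [167.8, 207.7], [153.6, 188.4]]
0.034 [[164.6, 189.7], [166.3, 209.4], [151.9, 189.7]]
0.038 [[163.0, 191.1], [164.8, 211.1], [150.1, 191.1]]
0.042 [[161.4, 192.5], [163.2, 212.8], [148.2, 192.5]]
0.05 [[157.9, 195.6], [159.9, 216.5], [144.2, 195.5]]
0.078 [[143.4, 208.2], [146.1, 231.8], [127.8, 208.1]]
```

View pics/w2z.png

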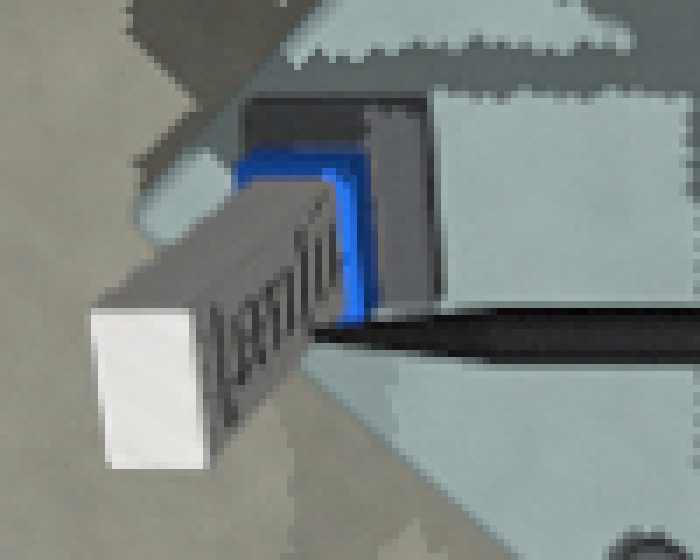

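The post-top corners are about 3.6 px off prediction, consistent with a 2 mm calibration error. The rider's top edge fits z of about 33–35 mm, so the blue band middle is near 30 mm. Next I descend to the pad.

```bash
python3 -m handwheel '[{"claw":1,"travel":[0.001,0,0.015],"angular":[0,0,0]},{"claw":1,"travel":[0.001,0,0.025],"angular":[0,0,0]},{"claw":1,"travel":[0.001,0,0.030],"angular":[0,0,0]},{"claw":1,"travel":[0.001,0,0.033],"angular":[0,0,0]},{"claw":1,"travel":[0.001,0,0.036],"angular":[0,0,0]},{"claw":1,"travel":[0.001,0,0.039],"angular":[0,0,0]},{"claw":1,"travel":[0.001,0,0.040],"angular":[0,0,0]},{"claw":1,"travel":[0.001,0,0.040],"angular":[0,0,0]}]'
python3 - <<'E'
from station import env
from h import *
plan(env,B,.0705,np.arctan2(-ry[1],-ry[0]))
d=env.get_image("wrist")
cv2.imwrite("pics/w3.png",cv2.resize(d["img"][110:260,70:270,::-1],None,fx=4,fy=4,interpolation=cv2.INTER_CUBIC))
E
```

```text
clock: 3.4
tool_pos: [0.516, 0.0229, 0.0794]
tool_rot: [[0.636, 0.772, -0.001], [0.772, -0.636, 0.001], [0.0, -0.001, -1.0]]
contact_force: [-3.9, 2.0, 5.7]
grip_width: -0.0006
grip_force: 3.0
pos [0.516  0.0229 0.0794] travel [-0.0004 -0.0003  0.0089] ang [-0.001  -0.0001 -0.0057] F [-3.86  1.99  5.69] t 3.4 w -0.0005959217514757406 tip 0.014
```

View pics/w3.png

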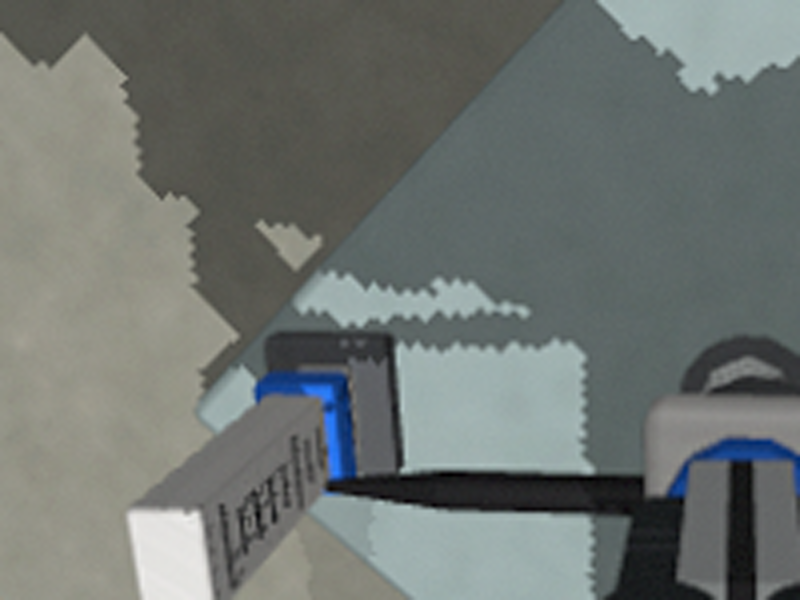

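The pointer tip is at px (151,232), the post-top corner at (121,238) and the rider-top junction corner at (149.5,209.5). I'll fit all of these.

```bash
python3 - <<'E'
from station import env
from h import *
d=env.get_image("wrist");s=np.array([-rb[1],rb[0]])
c=proj(d,[[*(P+.169*rb-.008*s),.078]])[0];e=np.array([121.2,238.2])-c;print("off",e)
dep=lambda X:(d["R"]@np.array(X)+d["t"])[2]
d0=dep([*(P+.169*rb),.078])
for z in(.054,.05,.046,.042,.034,.030):
    th=np.arcsin((.062-z)/.163);X=[*(P+.163*np.cos(th)*rb),z];print("tip",z,round(th,3),(proj(d,[X])[0]+e*d0/dep(X)).round(1))
for z in(.028,.03,.032,.034,.036,.038):
    X=[*(P+.169*rb-.008*s),z];print("junc",z,(proj(d,[X])[0]+e*d0/dep(X)).round(1))
E
```

```text
off [6.12363924 1.68283909]
tip 0.054 0.049 [151.6 233.6]
tip 0.05 0.074 [154.3 230.9]
tip 0.046 0.098 [157.  228.3]
tip 0.042 0.123 [159.8 225.8]
tip 0.034 0.173 [165.5 221.1]
tip 0.03 0.198 [168.5 218.9]
junc 0.028 [154.7 206.4]
junc 0.03 [153.7 207.3]
junc 0.032 [152.6 208.3]
junc 0.034 [151.6 209.3]
junc 0.036 [150.5 210.4]
junc 0.038 [149.4 211.4]
```

Pointer and band readings agree relative to each other: the tip is about 17 mm above the band's top, so about 20.7 mm above its middle. That means roughly 11 mm more press.

```bash
python3 -m handwheel '[{"claw":1,"travel":[0,0,0.003],"angular":[0,0,0]},{"claw":1,"travel":[0,0,0.006],"angular":[0,0,0]},{"claw":1,"travel":[0,0,0.008],"angular":[0,0,0]},{"claw":1,"travel":[0,0,0.010],"angular":[0,0,0]},{"claw":1,"travel":[0,0,0.011],"angular":[0,0,0]},{"claw":1,"travel":[0,0,0.011],"angular":[0,0,0]}]'
python3 - <<'E'
from station import env
from h import *
plan(env,B,.0705,np.arctan2(-ry[1],-ry[0]))
d=env.get_image("wrist")
cv2.imwrite("pics/w4.png",cv2.resize(d["img"][180:280,90:190,::-1],None,fx=6,fy=6,interpolation=cv2.INTER_CUBIC))
s=np.array([-rb[1],rb[0]])
for z in(.042,.038,.034,.030,.026):
    th=np.arcsin((.062-z)/.163);print("tip",z,proj(d,[[*(P+.163*np.cos(th)*rb),z]])[0].round(1),"junc",proj(d,[[*(P+.169*rb-.008*s),z]])[0].round(1))
print(proj(d,[[*(P+.169*rb-.008*s),.078]]))
E
```

```text
clock: 4.25
tool_pos: [0.5163, 0.023, 0.0689]
tool_rot: [[0.635, 0.772, -0.0], [0.772, -0.635, 0.001], [0.001, -0.0, -1.0]]
contact_force: [-3.9, 1.6, 8.3]
grip_width: -0.0001
grip_force: 4.8
pos [0.5163 0.023  0.0689] travel [-0.0006 -0.0005 -0.0016] ang [-0.0005 -0.0006 -0.0056] F [-3.89  1.59  8.32] t 4.25 w -0.00012265907946157703 tip 0.014
tip 0.042 [148.6 231.5] junc [135.  218.6]
tip 0.038 [151.8 228.8] junc [137.6 216.2]
tip 0.034 [155.1 226.3] junc [140.2 213.9]
tip 0.03 [158.4 223.9] junc [142.6 211.7]
tip 0.026 [161.7 221.5] junc [145.  209.6]
[[104.22236263 246.35783582]]
```

View pics/w4.png

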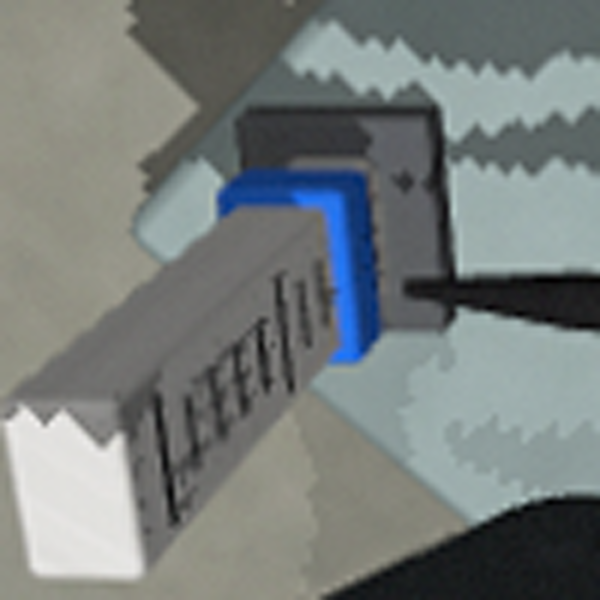

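The pointer tip is at px (157.5,227.8), the rider-top junction at (144.7,214.5) and the post-top corners at (111.3,246.7) and (113.8,276.2). The tip is near the band, but kinematics and image disagree by a few mm, so I'll fit all three views jointly.

```bash
cat >fit.py <<'E'
from station import env
from h import *
from scipy.optimize import least_squares
from scipy.spatial.transform import Rotation as Ro
d=env.get_image("wrist");st=env.read_state()
Rt,pt=st["tool_rot"],st["tool_pos"]
Rct=d["R"]@Rt; tct=d["R"]@pt+d["t"]      # cam <- tool
k,c=K(d)
def nr(a):u,_,v=np.linalg.svd(np.array(a));return u@v
poses={2:([[.636,.772,-.004],[.772,-.636,0],[-.002,-.003,-1]],[.5145,.0218,.1179]),
3:([[.636,.772,-.001],[.772,-.636,.001],[0,-.001,-1]],[.516,.0229,.0794]),
4:(Rt,pt)}
c2=lambda x,y:(120+x/7,165+y/7); c3=lambda x,y:(70+x/4,110+y/4); c4=lambda x,y:(90+x/6,180+y/6)
# mount-frame blue arm: radial e, tangential s(outer normal); kinds: post(r,t,z,'f'), pointer, band
obs=[]
for i,L in((2,[c2(190,310),c2(208,468),c2(92,313),c2(107,468)]),(3,[c3(205,513)]),(4,[c4(128,400),c4(143,577),c4(5,412),c4(33,577)])):
    for (r,t),uv in zip(((.169,-.008),(.169,.008),(.179,-.008),(.179,.008)),L): obs.append((i,"p",r,t,uv,1))
for i,uv in((2,c2(330,182)),(3,c3(318,398)),(4,c4(328,207))): obs.append((i,"b",.169,-.008,uv,1))
for i,uv in((2,c2(308,332)),(3,c3(325,487)),(4,c4(405,287))): obs.append((i,"t",0,0,uv,1))
obs.append((2,"c",.121,-.021*0,(237,192),1.5))  # placeholder replaced below
obs=obs[:-1]
def f(x):
    dx,dy,yaw,zb,t3,t4=x[:6];w=x[6:9];tt=x[9:12];o=[]
    G=Ro.from_rotvec([0,0,yaw]).as_matrix()[:2,:2];p=P+[dx,dy];e=G@rb;s=G@np.array([-rb[1],rb[0]])
    for i,kd,r,t,uv,sg in obs:
        th={2:0,3:t3,4:t4}[i]
        if kd=="t":X=np.array([*(p+e*.163*np.cos(th)),.062-.163*np.sin(th)])
        else:X=np.array([*(p+e*r+s*t),.078 if kd=="p" else zb])
        R,q=nr(poses[i][0]),np.array(poses[i][1]);Y=Ro.from_rotvec(w).as_matrix()@(Rct@(R.T@(X-q))+tct)+tt
        o+=list((cv2.projectPoints(Y[None],np.zeros(3),np.zeros(3),k,c)[0][0,0]-uv)/sg)
    return np.r_[o,x[:2]/.0015,x[2]/.01,w/.007,tt/.0015]
r=least_squares(f,[0,0,0,.034,.08,.18]+[0]*6,x_scale=[.001,.001,.01,.002,.02,.02]+[.005]*3+[.001]*3)
x=r.x;C=np.sqrt(np.diag(np.linalg.inv(r.jac.T@r.jac)))
print("pose",x[:3]*[1e3,1e3,1],"band top",x[3],"+-",C[3],"theta",x[4:6],C[4:6],"tip z",.062-.163*np.sin(x[4:6]),"w,t",x[6:].round(4))
print(r.fun[:2*len(obs)].reshape(-1,2).round(1).tolist())
E
python3 fit.py
```

```text
pose [ 0.02823187 -1.17445158  0.00218179] band top 0.03408936253264254 +- 0.0009950191971382402 theta [0.06017391 0.16435108] [0.0068797  0.00662784] tip z [0.05219757 0.03533121] w,t [ 0.0026 -0.0028 -0.0014  0.0008  0.0001  0.0031]
[[0.5, -0.1], [0.6, 0.6], [-1.0, -0.6], [-0.1, 0.6], [-1.0, -0.6], [-1.1, 0.6], [1.3, 0.7], [-0.9, -1.6], [0.0, 0.4], [0.6, -0.5], [0.5, -0.2], [-0.8, 0.6], [1.6, 0.0], [0.1, 0.1], [0.1, 0.1]]
```

The fit puts the band middle at about 30.1 mm and the tip at 35 mm from the image or 30 mm from kinematics. Pressing 1.5 mm more, holding, then slightly further covers both readings with a wide margin to the limit.

```bash
python3 -m handwheel '[{"claw":1,"travel":[0,0,0.001],"angular":[0,0,0]},{"claw":1,"travel":[0,0,0.0015],"angular":[0,0,0]},{"claw":1,"travel":[0,0,0.0015],"angular":[0,0,0]},{"claw":1,"travel":[0,0,0.0015],"angular":[0,0,0]},{"claw":1,"travel":[0,0,0.0015],"angular":[0,0,0]},{"claw":1,"travel":[0,0,0.0015],"angular":[0,0,0]},{"claw":1,"travel":[0,0,0.0015],"angular":[0,0,0]},{"claw":1,"travel":[0,0,0.0015],"angular":[0,0,0]}]'
python3 - <<'E'
from station import env
from h import *
plan(env,B,.0705,np.arctan2(-ry[1],-ry[0]))
d=env.get_image("wrist")
a=cv2.resize(d["img"][190:270,100:180,::-1],None,fx=7,fy=7,interpolation=cv2.INTER_CUBIC)
cv2.imwrite("pics/w5.png",a)
E
```

```text
clock: 5.35
tool_pos: [0.5164, 0.0229, 0.0676]
tool_rot: [[0.636, 0.772, 0.0], [0.772, -0.636, 0.001], [0.001, -0.0, -1.0]]
contact_force: [-4.2, 1.4, 10.1]
grip_width: 0.0
grip_force: 5.1
pos [0.5164 0.0229 0.0676] travel [-0.0006 -0.0006 -0.0029] ang [-0.0003 -0.0007 -0.0057] F [-4.22  1.43 10.05] t 5.35 w 4.896290795028265e-05 tip 0.014
```

View pics/w5.png

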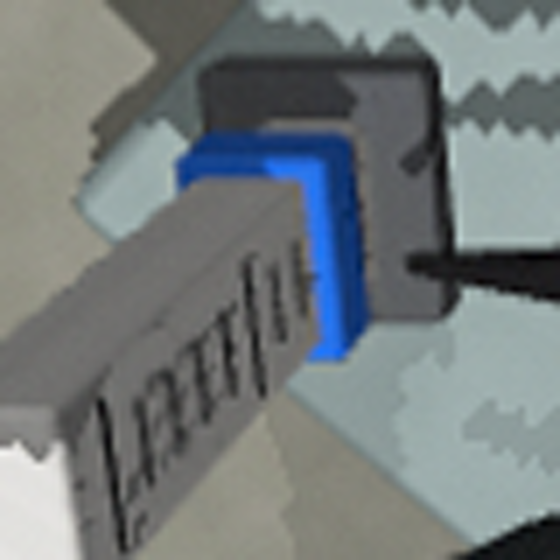

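The pointer tip is at px (158.6,227.6) in front of the band, about 2–3 mm above its middle. I'll go 1 mm further, hold, then release slowly.

```bash
python3 -m handwheel '[{"claw":1,"travel":[0,0,0.0005],"angular":[0,0,0]},{"claw":1,"travel":[0,0,0.001],"angular":[0,0,0]},{"claw":1,"travel":[0,0,0.001],"angular":[0,0,0]},{"claw":1,"travel":[0,0,0.001],"angular":[0,0,0]},{"claw":1,"travel":[0,0,0.001],"angular":[0,0,0]},{"claw":1,"travel":[0,0,0.001],"angular":[0,0,0]},{"claw":1,"travel":[0,0,0.001],"angular":[0,0,0]},{"claw":1,"travel":[0,0,0.001],"angular":[0,0,0]}]'
python3 -m handwheel '[{"claw":1,"travel":[0,0,-0.004],"angular":[0,0,0]},{"claw":1,"travel":[0,0,-0.008],"angular":[0,0,0]},{"claw":1,"travel":[0,0,-0.012],"angular":[0,0,0]},{"claw":1,"travel":[0,0,-0.016],"angular":[0,0,0]},{"claw":1,"travel":[0,0,-0.020],"angular":[0,0,0]},{"claw":1,"travel":[0,0,-0.025],"angular":[0,0,0]},{"claw":1,"travel":[0,0,-0.040],"angular":[0,0,0]},{"claw":1,"travel":[0,0,-0.053],"angular":[0,0,0]}]'
python3 - <<'E'
from station import env
from h import *
plan(env,Y,.12,np.arctan2(-ry[1],-ry[0])); plan(env,Y,.12,np.arctan2(rb[1],rb[0]))
E
```

```text
clock: 6.4
tool_pos: [0.5165, 0.0229, 0.0667]
tool_rot: [[0.636, 0.772, 0.0], [0.772, -0.636, 0.001], [0.001, -0.0, -1.0]]
contact_force: [-4.2, 2.0, 9.5]
grip_width: -0.0003
grip_force: 5.2
clock: 7.4
tool_pos: [0.5172, 0.0223, 0.12]
tool_rot: [[0.636, 0.772, 0.001], [0.772, -0.636, -0.0], [0.0, 0.001, -1.0]]
contact_force: [-0.3, 0.2, -1.0]
grip_width: 0.0
grip_force: 0.0
pos [0.5172 0.0223 0.12  ] travel [-1.01e-01  9.93e-02  1.00e-04] ang [ 0.0012 -0.0004 -0.0062] F [-0.3   0.18 -0.97] t 7.4 w 1.8682951173681978e-05 tip 0.014
pos [0.5172 0.0223 0.12  ] travel [-1.01e-01  9.93e-02  1.00e-04] ang [ 1.3000e-03  6.0000e-04 -1.5706e+00] F [-0.3   0.18 -0.97] t 7.4 w 1.8682951173681978e-05 tip 0.014
```

```bash
python3 -m handwheel '[{"claw":1,"travel":[-0.010,0.010,0],"angular":[0,0,-0.17]},{"claw":1,"travel":[-0.023,0.022,0],"angular":[0,0,-0.34]},{"claw":1,"travel":[-0.036,0.035,0],"angular":[0,0,-0.51]},{"claw":1,"travel":[-0.049,0.048,0],"angular":[0,0,-0.68]},{"claw":1,"travel":[-0.062,0.061,0],"angular":[0,0,-0.85]},{"claw":1,"travel":[-0.075,0.074,0],"angular":[0,0,-1.02]},{"claw":1,"travel":[-0.088,0.087,0],"angular":[0,0,-1.19]},{"claw":1,"travel":[-0.101,0.099,0],"angular":[0,0,-1.36]}]'
python3 - <<'E'
from station import env
from h import *
plan(env,Y,.12,np.arctan2(rb[1],rb[0]))
E
```

```text
clock: 8.4
tool_pos: [0.5294, -0.1193, 0.1198]
tool_rot: [[-0.626, 0.78, 0.001], [0.78, 0.626, -0.001], [-0.001, 0.001, -1.0]]
contact_force: [0.4, -0.4, 0.2]
grip_width: 0.0
grip_force: 0.0
pos [ 0.5294 -0.1193  0.1198] travel [ 0.0003  0.0005 -0.0002] ang [ 0.0005  0.0015 -0.205 ] F [ 0.43 -0.38  0.16] t 8.4 w 3.0386463273994487e-05 tip 0.014
```

```bash
python3 -m handwheel '[{"claw":1,"travel":[0,0,0],"angular":[0,0,-0.15]},{"claw":1,"travel":[0,0,0],"angular":[0,0,-0.205]},{"claw":1,"travel":[0,0,0.015],"angular":[0,0,-0.205]},{"claw":1,"travel":[0,0,0.027],"angular":[0,0,-0.205]},{"claw":1,"travel":[0,0,0.027],"angular":[0,0,-0.205]},{"claw":1,"travel":[0,0,0.027],"angular":[0,0,-0.205]}]'
python3 - <<'E'
from station import env
from h import *
plan(env,Y,.09,np.arctan2(rb[1],rb[0]))
d=env.get_image("wrist")
s=np.array([-ry[1],ry[0]])
q=proj(d,[[*(P+.174*ry),.045],[*(P+.163*ry),.062]]);print(q.round(1))
u,v=q[0].astype(int);u0,v0=u-50,v-40;print("org",u0,v0,"blobs",blobs(d,"yellow",(0,0,512,384)))
cv2.imwrite("pics/y1.png",cv2.resize(d["img"][v0:v0+85,u0:u0+100,::-1],None,fx=7,fy=7,interpolation=cv2.INTER_CUBIC))
np.savez("y1.npz",R=d["R"],t=d["t"])
E
```

```text
clock: 9.15
tool_pos: [0.5286, -0.1183, 0.0916]
tool_rot: [[-0.768, 0.64, -0.001], [0.64, 0.768, 0.0], [0.0, -0.0, -1.0]]
contact_force: [0.7, -0.3, 0.8]
grip_width: -0.0
grip_force: 0.0
pos [ 0.5286 -0.1183  0.0916] travel [-0.0011  0.0003  0.0016] ang [-0.0003 -0.0004 -0.0056] F [ 0.68 -0.34  0.84] t 9.15 w -4.000929625879432e-05 tip 0.014
[[143.7 221.6]
 [151.2 231.9]]
org 93 181 blobs [([130, 207, 26, 31, 267], [146.8, 217.0]), ([236, 218, 40, 17, 254], [256.2, 224.6])]
```

View pics/y1.png

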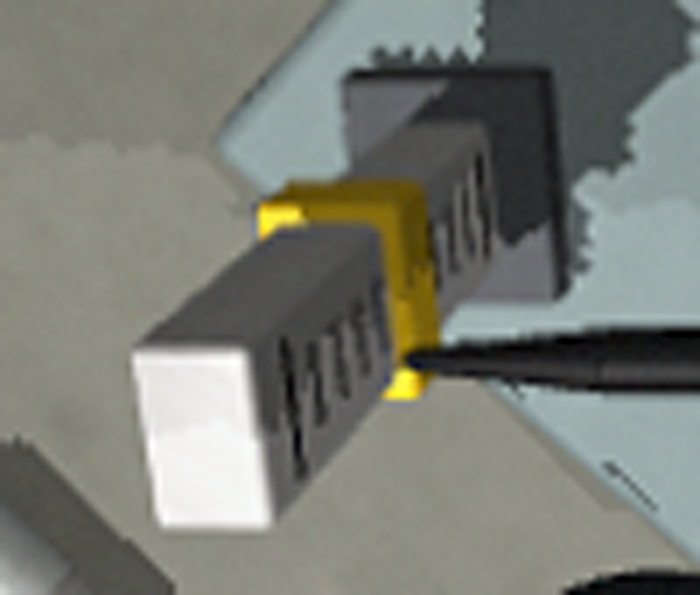

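The yellow post-top corners are at (128.4,230.6), (131.9,256.3), (112,231) and (115.9,256). The rider-top junction is at (147.3,214.1), and the resting pointer tip is at (150.9,232.1). I'll fit the band height.

```bash
python3 - <<'E'
from station import env
from h import *
from scipy.optimize import least_squares
from scipy.spatial.transform import Rotation as Ro
d=env.get_image("wrist");k,c=K(d);s=np.array([-ry[1],ry[0]]);s*=np.sign(s@rb)
A=[(.169,.008,.078,(128.4,230.6)),(.169,-.008,.078,(131.9,256.3)),(.179,.008,.078,(112,231)),(.179,-.008,.078,(115.9,256)),(.163,0,.062,(150.9,232.1)),(.169,.008,None,(147.3,214.1)),(.169,.008,.014,None)]
def f(x):
    o=[]
    for r,t,z,uv in A:
        if uv is None: continue
        X=np.array([*(P+ry*r+s*t),x[6] if z is None else z])
        Y=Ro.from_rotvec(x[:3]).as_matrix()@(d["R"]@X+d["t"])+x[3:6]
        o+=list(cv2.projectPoints(Y[None],np.zeros(3),np.zeros(3),k,c)[0][0,0]-uv)
    return np.r_[o,x[:3]/.007,x[3:6]/.002]
r=least_squares(f,[0]*6+[.045],x_scale=[.005]*3+[.001]*3+[.002]);C=np.sqrt(np.diag(np.linalg.inv(r.jac.T@r.jac)))
print(r.x.round(4),C[6],r.fun[:12].reshape(-1,2).round(1).tolist())
E
```

```text
[-0.0013  0.0011  0.0007 -0.0005  0.0006  0.0015  0.051 ] 0.0014471829967358948 [[0.5, -0.3], [0.9, 0.5], [-0.9, -0.6], [-0.4, 0.8], [0.6, 0.1], [-0.5, -0.6]]
```

Band middle is about 45.5 mm, given the 46 mm maximum. Target TCP z is about 0.0767.

```bash
python3 -m handwheel '[{"claw":1,"travel":[-0.001,0,0.003],"angular":[0,0,0]},{"claw":1,"travel":[-0.001,0,0.006],"angular":[0,0,0]},{"claw":1,"travel":[-0.001,0,0.009],"angular":[0,0,0]},{"claw":1,"travel":[-0.001,0,0.012],"angular":[0,0,0]},{"claw":1,"travel":[-0.001,0,0.014],"angular":[0,0,0]},{"claw":1,"travel":[-0.001,0,0.0155],"angular":[0,0,0]},{"claw":1,"travel":[-0.001,0,0.0155],"angular":[0,0,0]},{"claw":1,"travel":[-0.001,0,0.0155],"angular":[0,0,0]}]'
python3 - <<'E'
from station import env
from h import *
plan(env,Y,.0767,np.arctan2(rb[1],rb[0]))
d=env.get_image("wrist")
q=proj(d,[[*(P+.174*ry),.045],[*(P+.162*ry),.0455]]);print(q.round(1))
u,v=q[0].astype(int);u0,v0=u-50,v-40;print("org",u0,v0)
cv2.imwrite("pics/y2.png",cv2.resize(d["img"][v0:v0+85,u0:u0+100,::-1],None,fx=7,fy=7,interpolation=cv2.INTER_CUBIC))
s=np.array([-ry[1],ry[0]]);s*=np.sign(s@rb)
print("corner",proj(d,[[*(P+.169*ry+.008*s),.078]])[0])
for z in(.053,.05,.047,.044,.041):
    th=np.arcsin((.062-z)/.163);print("tip",z,proj(d,[[*(P+.163*np.cos(th)*ry),z]])[0].round(1),"junc",z+.004,proj(d,[[*(P+.169*ry+.008*s),z+.004]])[0].round(1))
E
```

```text
clock: 10.25
tool_pos: [0.5298, -0.1197, 0.0769]
tool_rot: [[-0.768, 0.64, 0.001], [0.64, 0.768, -0.002], [-0.002, -0.001, -1.0]]
contact_force: [-2.5, -2.2, 6.2]
grip_width: -0.0001
grip_force: 3.4
pos [ 0.5298 -0.1197  0.0769] travel [0.0007 0.0005 0.0002] ang [-0.0007  0.0015 -0.0058] F [-2.5  -2.22  6.23] t 10.25 w -0.00014394471107644893 tip 0.014
[[134.9 227.6]
 [154.1 227.9]]
org 84 187
corner [115.97278868 238.57482315]
tip 0.053 [148.5 232.9] junc 0.056999999999999995 [133.3 222.6]
tip 0.05 [150.6 230.9] junc 0.054000000000000006 [135.4 220.7]
tip 0.047 [152.7 228.9] junc 0.051000000000000004 [137.5 218.8]
tip 0.044 [154.9 226.9] junc 0.048 [139.5 216.9]
tip 0.041 [157.1 225. ] junc 0.045 [141.4 215.1]
```

View pics/y2.png

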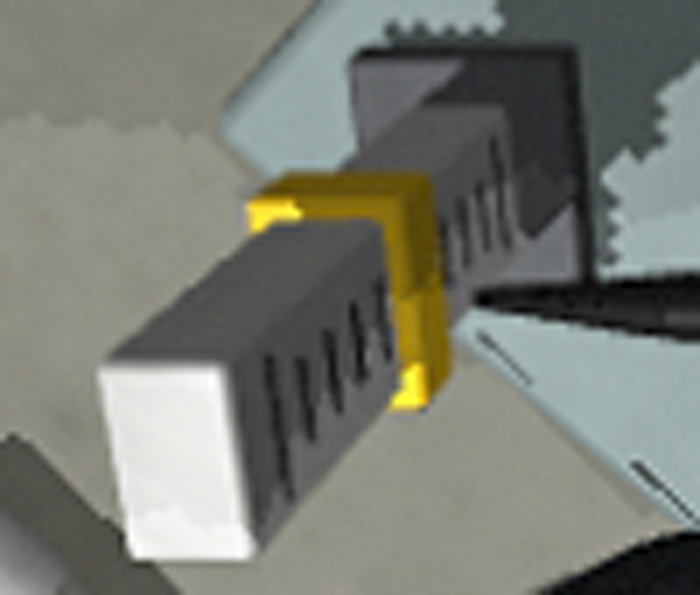

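The tip is at px (151.4,229.6), giving z of about 48 mm by image or 44 mm by kinematics. The band middle is about 46 mm, so the pointer is on the band. A nudge of 0.7 mm, hold, then release and retract.

```bash
python3 -m handwheel '[{"claw":1,"travel":[0,0,0.0004],"angular":[0,0,0]},{"claw":1,"travel":[0,0,0.0007],"angular":[0,0,0]},{"claw":1,"travel":[0,0,0.0007],"angular":[0,0,0]},{"claw":1,"travel":[0,0,0.0007],"angular":[0,0,0]},{"claw":1,"travel":[0,0,0.0007],"angular":[0,0,0]},{"claw":1,"travel":[0,0,0.0007],"angular":[0,0,0]},{"claw":1,"travel":[0,0,0.0007],"angular":[0,0,0]},{"claw":1,"travel":[0,0,0.0007],"angular":[0,0,0]}]'
python3 -m handwheel '[{"claw":1,"travel":[0,0,-0.004],"angular":[0,0,0]},{"claw":1,"travel":[0,0,-0.008],"angular":[0,0,0]},{"claw":1,"travel":[0,0,-0.012],"angular":[0,0,0]},{"claw":1,"travel":[0,0,-0.016],"angular":[0,0,0]},{"claw":1,"travel":[0,0,-0.025],"angular":[0,0,0]},{"claw":1,"travel":[0,0,-0.045],"angular":[0,0,0]},{"claw":1,"travel":[0,0,-0.065],"angular":[0,0,0]},{"claw":1,"travel":[0,0,-0.065],"angular":[0,0,0]}]'
python3 -m handwheel '[{"claw":1,"travel":[0,0,0],"angular":[0,0,0]},{"claw":1,"travel":[0,0,0],"angular":[0,0,0]},{"claw":1,"travel":[0,0,0],"angular":[0,0,0]},{"claw":1,"travel":[0,0,0],"angular":[0,0,0]}]'
```

```text
clock: 11.3
tool_pos: [0.5298, -0.1197, 0.0762]
tool_rot: [[-0.768, 0.64, 0.001], [0.64, 0.768, -0.002], [-0.002, -0.001, -1.0]]
contact_force: [-2.4, -1.2, 6.1]
grip_width: -0.0001
grip_force: 3.5
clock: 12.3
tool_pos: [0.5308, -0.1194, 0.1422]
tool_rot: [[-0.768, 0.64, 0.003], [0.64, 0.768, -0.001], [-0.003, 0.001, -1.0]]
contact_force: [0.2, 0.1, -0.1]
grip_width: -0.0
grip_force: 0.0
clock: 12.8
tool_pos: [0.5292, -0.119, 0.1402]
tool_rot: [[-0.768, 0.64, -0.001], [0.64, 0.768, 0.0], [0.001, -0.0, -1.0]]
contact_force: [0.0, -0.2, -0.9]
grip_width: -0.0002
grip_force: 0.0
```

```bash
python3 -c "
from station import env
print(env.close_job())"
```

```text
the job is handed in; nothing more can be done
None
```

I pressed the blue pad and then the yellow pad to their bands, held each for over a second and released them. The pointer heights are estimates (camera and arm readings differed by 4–5 mm), but they put both tips within the bands. The job is handed in at 12.8 s with the arm clear; the verdict was not shown.

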